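Open a cell can for sorting: set its two lids on, take the cover off alone

TASK

Get the orange collecting can ready for sorting button cells: pick up its lid set from the mat by the black knob, so that the steel inner lid and the orange cover come together, lower it gently onto the orange-banded can until the inner lid sits fully home, and let go of the knob. Then take only the orange cover by its collar and lift it straight up until it is well clear of the knob, leaving the inner lid sitting undisturbed in the can, and finish still holding the cover level in the air above the can: do not put it down or let go. Do not shove the can or disturb the other things on the bench.

Things in the scene. Friction and masses are not known exactly. Their poses are not given: they have to be found in the camera images.
- can_orange: the open collecting can the lid set belongs on: bare metal cylinder with a broad orange band, outside diameter 96 mm, 85 mm high, wall 3 mm, some cells in the bottom; loose, about 0.9 kg, stands upright on the 3 mm bench mat. Origin: centre of its underside; z up the can's axis, so the rim is at 85 mm.
- lid_knob (a point): centre of the black knob of the steel inner lid (0.2 to 0.4 kg): upright round grip, 20 mm diameter, 28 mm high (14 mm above and below this point). Under it a 14 mm stem down to the lid, with a 26 mm boss over its lowest 6 mm. z up the stem. Lifting the knob brings both lids. Home in the can, this point is 135 mm above the can's underside. At the start the lid set stands on the mat
- lid_ring (a point): centre of the underside of the inner lid's ring, 50 mm below the knob's centre. The ring (96 mm diameter, 4 mm thick, a bridge across it, open drop windows either side) rests on the can's rim when home; a tapered plug ring under it, 84 mm diameter (76 mm at its foot), reaches 14 mm below this point into the can's 90 mm mouth, about 2 mm play all round
- lid_collar (a point): centre (half-way up) of the grip collar of the orange outer cover (0.07 to 0.16 kg): upright ribbed tube, 42 mm outside, 30 mm inside, 24 mm high (12 mm above and below this point), standing on the cover's flat top. The knob stands up through it: nested, this point is 31 mm below the knob's centre, the collar's top 5 mm below the knob's lower end. Lifting the collar brings the cover alone. z up
- cover_skirt (a point): centre of the lower edge of the orange cover's skirt, 30 mm below the collar's centre. Skirt 116 mm diameter, 15 mm deep under the top plate; goes round the can's outside with 7 mm play. The plate (3 mm) just lies on the inner lid's ring, unfastened, 2 mm sideways play on the boss and 8 mm on the stem. Raised 75 mm from rest, this edge is level with the knob's top
- can_green: bystander: the same can with a green band, already in service with its own inner lid and black knob (knob top 149 mm up) and no cover; origin: centre of its underside
- cover_green: bystander: green cover of the green can lying on the mat, 116 mm diameter, 42 mm high; origin: centre of its underside
- driver: bystander: cordless screwdriver lying on its side, 290 mm long, 48 mm high; origin: under its middle
- adapter: bystander: black power adapter brick 94 x 52 x 32 mm; origin: centre of its underside
- hdd: bystander: opened hard disk drive 102 x 147 x 27 mm; origin: centre of its underside
- circuit: bystander: green circuit board 110 x 150 mm with a heat sink, 34 mm high; origin: centre of its underside
- cutters: bystander: side cutters with orange handles, 150 mm long, 16 mm high; origin: near the joint, at the underside
- dish: bystander: small steel dish of screws, 80 mm diameter, 22 mm high; origin: centre of its underside

How it is judged:
By the outcome, as a careful person would: the job done as asked, in the order asked, and still so for the second after the job is handed in, while the arm keeps its last pose, push and grip.
It also fails if it takes over 58 s, if anything falls off the work surface, if the arm or the gripper's body presses on something with over 40 N, if the wrist force passes 120 N, or if a joint passes its speed limit or range.

ROBOT

A 6-joint arm with a two-finger parallel gripper is mounted at the origin on the work surface. World frame = base frame: x ahead of the robot, y to its left, z up, the work surface at z = 0. Lengths are in mm, angles in rad, forces in N, time in s.
With the tool pointing down it reaches from about 375 to 825 mm from the base axis. Payload 5.5 kg.
Tool frame: the origin (TCP) lies midway between the tips of the shut fingers; the grasp point (between the pads) lies 19 mm behind it; z points along the fingers, y is the line along which they close (so a half turn about z gives the same grasp; the last joint's range is limited). The gripper opens to 85 mm and grips with 20 to 120 N. Pads are 22 mm wide; open, the fingers measure 114 mm over their backs; the gripper's body (76 mm by 85 mm) begins 54 mm behind the grasp point. The pads swing forward as they close: fully open they stand 13 mm farther back than shut.
Start: joints at [-1.116, 0.314, -0.047, 1.21, 0, 1.571], TCP at [263.566, -539.006, 231.299] pointing down, gripper open.
Joint ranges: [-2.67, 2.67], [-0.69, 1.73], [-1.03, 1.25], [-2.08, 2.16], [-1.42, 1.45], [-3.14, 3.14]. Speed limits (rad/s): [2.39, 2.39, 3.01, 3.14, 3.14, 3.14].

INTERFACE

Orientations are given as a 3x3 rotation matrix whose columns are the frame's x, y, z axes.
In Python, from cell import ctrl, eyes, find_in, outline_of gives the robot as it stands. The module is installed in compiled form; this text tells all that it offers.
- The arm moves only by the tool play_rows, never from a script. Its argument "motion" is a list of rows, each a list of 5 numbers: the closure in counts, from 0 (fully open) to 255 (shut), then the shift along the tool's x, y, z in m, then the turn about the tool's z in rad. A call has 1 to 8 rows; each row shifts and turns the commanded pose from where the row before left it, along the tool's axes as they then stand; what a row does not reach is not made up. A row lasts 1/8 s, in which the tool goes at most 62.5 mm and 10.7 degrees, less where a joint would pass 70% of its speed; a pose out of reach is approached as far as the arm can. A call is refused whole if a number of a shift passes 0.0625 or a number of a turn 0.188, either way. A call with a gripper value outside its range is refused whole. The fingers move at their own pace and stop on an object; "newtons" is the grip in N (left out, the last holds). Time passes only in rows, so rows that do not move let the fingers close. It gives the time, the measured TCP pose, the force, the opening and the grip force at its end, in the units of the state.
- ctrl.state(): the state, without advancing time (a new reading comes with each control period).
- eyes.get_image(name): name is "scene" or "top" or "wrist"; returns a dict with "pixels" (480x640x3 uint8, red, green, blue), "intrinsics" (3x3 intrinsics, pixels), "D" ([k1, k2, p1, p2, k3] as OpenCV has them; the pictures are not rectified), "origin" and "orientation" of the camera in the world; the wrist camera has in their place "mount" (4x4, takes a point from camera to tool coordinates, whose origin is the TCP and whose axes are the flange's). Camera axes: x right, y down, z forward; pixel columns grow to the right and rows downward; lengths in mm; the calibration is good to about 2 mm. A picture is of the moment at which its call begins: read the wrist's pose just before it. There is no depth.
- ctrl.close_job(): hands the job in; it is judged then, once.
Trained networks look in the newest picture that a camera, given by its name, has taken for a name from the list of things; names that differ only in an ending like _2 or _b are one class to them, and where a whole thing is asked for, a point or a joint stands for the part that bears it (a point fixed in the world has none). Each returns a list of dicts, best first, with "confidence" (0 to 1); they miss things now and then, are a little off and sometimes report something else, mostly with a low value. They report only what shows in the picture. A call takes as long as a camera call.
- find_in(camera, target): "box" ([left, top, right, bottom] in pixels, round what is visible of it).
- outline_of(camera, target): "region" (480x640 bool, what is visible of it) and "box" ([left, top, right, bottom] in pixels, round what is visible of it).
The state is a dict: "time": time; "qpos": joint angles; "joint_vel": joint speeds; "tau": joint torques, N m; "eef_pos": TCP position; "eef_rot": TCP orientation; "force": force on the tool from outside, world axes, zero at the start; "ft_torque": the same for the moment, N m; "gripper_width": finger opening in mm; "grip_force": force on a finger pad.
Only numpy, scipy, OpenCV 4.12 (cv2) and the standard library are available. Lean on these libraries where they do the work, as an engineer would, in place of code of your own. Each camera call takes 0.05 s, during which the arm holds its last target. There are 200 camera calls.

## Working session

There is one attempt and no reset: what is moved stays moved. The work goes in short steps, Python scripts to look and compute and a tool call to move; the robot and the scene stay as the last step left them, time stands still between calls to the robot, and variables do not carry over. Pictures are saved under pics/ and viewed, at most 10 in all, crops included, and the job is handed in when it is done.

Besides the shell and the picture viewer there is one more tool, called after "Call:" in YAML: its name, and indented under it one key for each argument. play_rows: Moves the arm, as the interface text tells. Its arguments: {"type":"object","properties":{"motion":{"type":"array"},"newtons":{"type":"number"}},"required":["motion"]}

```bash
mkdir -p pics
cat > h.py <<'E'
import numpy as np, cv2
from cell import ctrl, eyes, find_in, outline_of
def cam(n):
    s=ctrl.state(); im=eyes.get_image(n)
    if n=='wrist':
        M=np.array(im['mount']); R=np.array(s['eef_rot']); t=np.array(s['eef_pos'])
        im['orientation']=R@M[:3,:3]; im['origin']=R@M[:3,3]+t
    return im
def ray(im,uv,z):
    K=np.array(im['intrinsics']);D=np.array(im['D'])
    p=cv2.undistortPoints(np.array([[uv]],float),K,D)[0,0]
    d=np.array(im['orientation'])@np.array([p[0],p[1],1]); o=np.array(im['origin'])
    return o+d*(z-o[2])/d[2]
def proj(im,P):
    R=np.array(im['orientation']);o=np.array(im['origin'])
    pc=(np.atleast_2d(P)-o)@R
    return cv2.projectPoints(pc.reshape(-1,1,3),np.zeros(3),np.zeros(3),np.array(im['intrinsics']),np.array(im['D']))[0][:,0]
def save(im,n): cv2.imwrite('pics/'+n,im['pixels'][:,:,::-1])
E
python3 - <<'E'
from h import *
s=ctrl.state(); print({k:np.round(v,3).tolist() for k,v in s.items()})
for n in ['top','scene']:
    im=cam(n); save(im,n+'0.png'); print(n,np.round(im['origin']),np.round(im['orientation'],2).tolist())
    for t in ['can_orange','lid_knob','lid_collar','cover_skirt','can_green','cover_green','driver','adapter','hdd','circuit','cutters','dish']:
        print(t,[(np.round(d['box']).tolist(),round(d['confidence'],2)) for d in find_in(n,t)[:2]])
E
```

```text
{'time': 0.0, 'qpos': [-1.116, 0.314, -0.048, 1.21, 0.0, 1.571], 'joint_vel': [0.0, -0.001, 0.001, -0.001, 0.001, 0.001], 'tau': [0.001, -53.959, 33.975, 0.019, -0.0, 0.0], 'eef_pos': [263.303, -538.515, 230.437], 'eef_rot': [[0.898, 0.439, -0.001], [0.439, -0.898, 0.002], [0.0, -0.002, -1.0]], 'force': [0.106, 0.27, -0.306], 'ft_torque': [-0.063, 0.033, 0.001], 'grip_force': 0.0, 'gripper_width': 85.222}
top [ 528.    5. 1188.] [[-0.0, -1.0, 0.06], [-1.0, 0.0, 0.01], [-0.01, -0.06, -1.0]]
can_orange [([411.0, 242.0, 461.0, 283.0], 0.91)]
lid_knob [([194.0, 274.0, 210.0, 285.0], 0.53)]
lid_collar [([177.0, 255.0, 227.0, 306.0], 0.72)]
cover_skirt [([178.0, 257.0, 231.0, 309.0], 0.76)]
can_green [([299.0, 226.0, 347.0, 274.0], 0.9), ([209.0, 135.0, 283.0, 201.0], 0.69)]
cover_green [([122.0, 188.0, 170.0, 241.0], 0.63)]
driver [([500.0, 224.0, 528.0, 354.0], 0.6), ([120.0, 188.0, 172.0, 243.0], 0.41)]
adapter [([341.0, 317.0, 386.0, 367.0], 0.68), ([176.0, 254.0, 227.0, 306.0], 0.52)]
hdd [([208.0, 137.0, 285.0, 201.0], 0.77), ([343.0, 135.0, 418.0, 200.0], 0.52)]
circuit [([343.0, 136.0, 415.0, 199.0], 0.96)]
cutters [([113.0, 278.0, 137.0, 351.0], 0.69)]
dish [([265.0, 322.0, 299.0, 360.0], 0.93)]
scene [1523.  451. 1219.] [[-0.43, 0.66, -0.62], [0.9, 0.31, -0.29], [-0.0, -0.68, -0.73]]
can_orange [([230.0, 202.0, 263.0, 246.0], 0.66)]
lid_knob [([407.0, 254.0, 418.0, 272.0], 0.63)]
lid_collar [([389.0, 258.0, 434.0, 294.0], 0.6)]
cover_skirt [([387.0, 258.0, 433.0, 294.0], 0.66)]
can_green [([296.0, 223.0, 332.0, 278.0], 0.75)]
cover_green [([416.0, 311.0, 459.0, 355.0], 0.68)]
driver [([187.0, 164.0, 237.0, 222.0], 0.91)]
adapter [([305.0, 196.0, 328.0, 222.0], 0.83)]
hdd [([315.0, 310.0, 373.0, 354.0], 0.8), ([185.0, 166.0, 236.0, 220.0], 0.34)]
circuit [([214.0, 268.0, 275.0, 316.0], 0.98)]
cutters [([471.0, 257.0, 495.0, 300.0], 0.89)]
dish [([362.0, 215.0, 387.0, 235.0], 0.91)]
```

```bash
ls
```

```text
h.py
pics
```

View pics/top0.png

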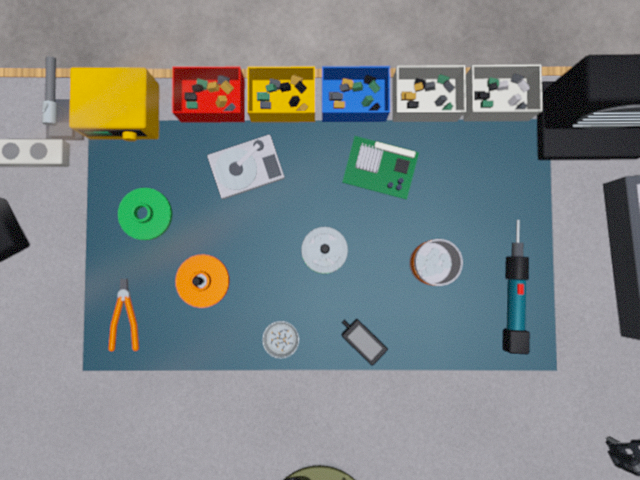

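Run:
```python
from h import *
im=cam('top')
o=[d for d in outline_of('top','can_orange')][0]; print(o['box'],o['region'].sum())
print('can',ray(im,(436,262.5),88), 'knob', ray(im,(202,279.5),14+3+53+14+0), 'skirt',ray(im,(203,282),20),'green',ray(im,(323,250),120))
im=cam('scene')
print('knob scene',ray(im,(412.5,263),81)); print('can scene',ray(im,(246.5,224),45))
```

```text
[411.9, 240.2, 458.3, 279.3] 1849
can [ 553.05121756 -241.68263984   88.        ] knob [518.37501623 243.49269235  84.        ] skirt [512.34106423 255.04450377  20.        ] green [577.71317869  -7.62988882 120.        ]
knob scene [531.3595726  257.86340673  81.        ]
can scene [ 565.78833741 -245.16769202   45.        ]
```

The top view shows the lid set at pixel (202,281), with the black knob visible. The open orange can is at (437,262) and the green can at (324,250), all with open space around them. I'll square the tool to the world axes and go above the can to look from close by.

Call:
play_rows:
  motion:
    - [0,0,0,-0.03,0.152]
    - [0,0,0,-0.03,0.152]
    - [0,0,0,-0.03,0.151]
    - [0,0.055,-0.06,0,0]
    - [0,0.055,-0.06,0,0]
    - [0,0.055,-0.06,0,0]
    - [0,0.055,-0.06,0,0]
    - [0,0,0,0,0]
  newtons: 40

```text
time: 2.45
eef_pos: [435.1, -351.6, 321.4]
eef_rot: [[1.0, 0.006, 0.001], [0.006, -1.0, 0.001], [0.001, -0.001, -1.0]]
force: [-0.7, -0.1, 0.1]
gripper_width: 85.2
grip_force: 0.0
```

Run:
```python
from h import *
im=cam('wrist'); save(im,'w1.png'); s=ctrl.state(); print(s['eef_pos'],np.round(s['eef_rot'],3).tolist(),im['origin'],np.round(im['mount'],3).tolist())
for t in ['can_orange']:
    for d in outline_of('wrist',t)[:2]:
        print(t,np.round(d['box']).tolist(),round(d['confidence'],2))
im2=cam('scene'); print(proj(im,[[555,-243,88]]))
```

```text
[ 433.74119048 -353.25593238  321.3713942 ] [[1.0, 0.004, -0.0], [0.004, -1.0, -0.0], [-0.0, 0.0, -1.0]] [ 502.53839422 -351.86340999  463.88809913] [[-0.0, -0.963, -0.268, 67.567], [1.0, -0.0, 0.0, 0.596], [-0.0, -0.268, 0.963, -142.475], [0.0, 0.0, 0.0, 1.0]]
can_orange [149.0, 3.0, 267.0, 120.0] 0.71
[[196.03005331  61.07904584]]
```

Call:
play_rows:
  motion:
    - [0,0.025,-0.022,0,0]
    - [0,0.025,-0.022,0,0]
    - [0,0.025,-0.022,0,0]
    - [0,0.025,-0.022,0,0]
    - [0,0.025,-0.022,0,0]
    - [0,0,0,0,0]
    - [0,0,0,0,0]

```text
time: 3.48
eef_pos: [556.7, -246.2, 321.1]
eef_rot: [[1.0, -0.002, -0.001], [-0.002, -1.0, -0.0], [-0.001, 0.0, -1.0]]
force: [-0.6, 0.0, 0.3]
gripper_width: 85.1
grip_force: 0.0
```

```bash
cat >> h.py <<'E'
from scipy.optimize import least_squares
def fitcircle(im,pts,z,r=None):
    P=np.array([ray(im,p,z)[:2] for p in pts]); c0=P.mean(0)
    f=(lambda x:np.hypot(*(P-x[:2]).T)-(r or x[2]))
    return least_squares(f,[*c0,40.],loss='soft_l1').x
E
python3 - <<'E'
from h import *
s=ctrl.state();im=cam('wrist'); save(im,'w2.png'); print(s['eef_pos'])
d=outline_of('wrist','can_orange')[0]; print(d['box'],d['confidence'])
c=max(cv2.findContours(d['region'].astype('uint8'),0,1)[0],key=len)[:,0]
print(fitcircle(im,c[::3],88))
img=im['pixels'][:,:,::-1].copy()
for x,y in c: img[y,x]=(255,0,255)
cv2.imwrite('pics/w2.png',img)
E
```

```text
[ 556.69853299 -246.23722755  321.14141806]
[271.7, 144.1, 369.8, 248.4] 0.85
[ 556.479543   -249.56151964   47.78582776]
```

View pics/w2.png

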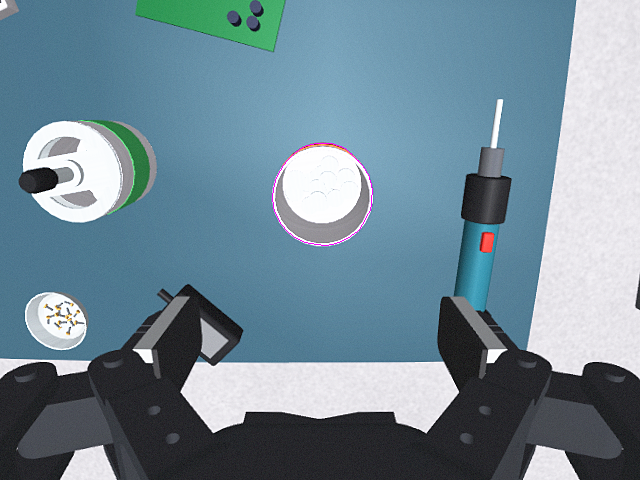

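The wrist view shows the can's rim centred at about pixel (322,195). The outline fits it with a radius of 47.8 mm, so the can centre is about (556.5, -249.6). Next I'll go over the lid set.

Call:
play_rows:
  motion:
    - [0,-0.004,-0.03,0,0]
    - [0,-0.004,-0.05,0,0]
    - [0,-0.004,-0.055,0,0]
    - [0,-0.004,-0.055,0,0]
    - [0,-0.004,-0.055,0,0]
    - [0,-0.004,-0.055,0,0]
    - [0,-0.004,-0.055,0,0]
    - [0,-0.004,-0.05,0,0]

```text
time: 4.58
eef_pos: [524.8, 83.2, 325.2]
eef_rot: [[0.993, 0.115, -0.009], [0.116, -0.991, 0.068], [-0.001, -0.068, -0.998]]
force: [0.8, 0.3, 0.2]
gripper_width: 85.6
grip_force: 0.0
```

Call:
play_rows:
  motion:
    - [0,0,-0.05,0,0]
    - [0,0,-0.03,0.01,0]
    - [0,0,0,0.01,0]
    - [0,0,0,0,0]
    - [0,0,0,0,0]

```text
time: 5.2
eef_pos: [520.6, 124.8, 310.9]
eef_rot: [[0.985, 0.172, -0.02], [0.173, -0.98, 0.1], [-0.002, -0.102, -0.995]]
force: [0.6, 0.6, -0.0]
gripper_width: 85.6
grip_force: 0.0
```

Run:
```python
from h import *
s=ctrl.state();im=cam('wrist'); print(s['eef_pos'])
img=im['pixels'][:,:,::-1].copy()
for t in ['lid_knob','cover_skirt','lid_collar']:
  for d in outline_of('wrist',t)[:1]:
    print(t,np.round(d['box']),d['confidence'],d['region'].sum())
    c=max(cv2.findContours(d['region'].astype('uint8'),0,1)[0],key=len)[:,0]
    for z in (6,21,67): print(z,fitcircle(im,c[::2],z))
    for x,y in c: img[y,x]=(255,0,255)
  print([np.round(d['box']).tolist() for d in find_in('wrist',t)[:1]])
cv2.imwrite('pics/w3.png',img)
```

```text
[520.61654926 124.8161368  310.90860978]
lid_knob [202. 159. 232. 182.] 0.85 641
6 [508.06226028 270.49258419  16.92427924]
21 [510.81411425 265.50770122  16.3536086 ]
67 [519.25373417 250.21783794  14.6016152 ]
[[204.0, 158.0, 233.0, 183.0]]
cover_skirt [179. 112. 285. 218.] 0.69 7978
6 [514.3135826  259.0830292   60.13533149]
21 [516.85510865 254.47115513  58.11333633]
67 [524.64929884 240.32788027  51.91305042]
[[180.0, 114.0, 285.0, 218.0]]
lid_collar [481. 296. 547. 360.] 0.7 1911
6 [ 394.59220559 -103.00923304   39.34299915]
21 [401.14331408 -95.46706056  38.01682534]
67 [421.23572632 -72.33766557  33.94827091]
[[178.0, 116.0, 284.0, 219.0]]
```

View pics/w3.png

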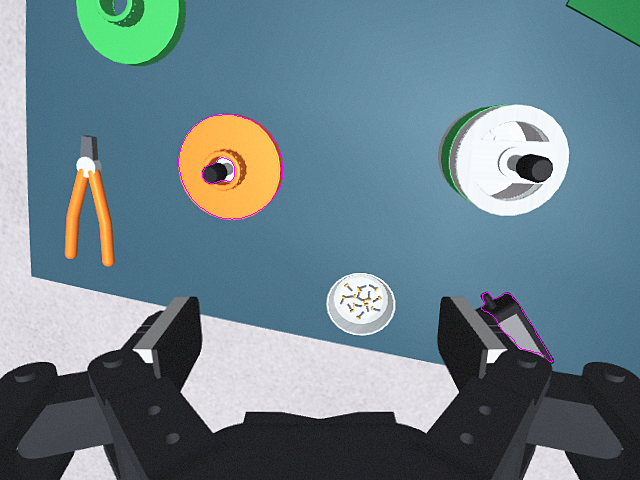

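The wrist view shows the lid set at pixel (231,166) and its knob at (217,170), but the tool has tilted. I'll check the joints.

Run:
```python
from h import *
s=ctrl.state(); print(np.round(s['qpos'],3),np.round(s['joint_vel'],3))
```

```text
[ 0.173  0.171 -0.053  1.348  0.102  3.141] [0.003 0.001 0.    0.    0.001 0.   ]
```

Call:
play_rows:
  motion:
    - [0,0,0,0,-0.18]
    - [0,0,0,0,-0.18]
    - [0,0,0,0,-0.18]
    - [0,0,0,0,0]

```text
time: 6.05
eef_pos: [520.7, 125.4, 311.3]
eef_rot: [[0.757, 0.653, -0.019], [0.651, -0.752, 0.1], [0.051, -0.088, -0.995]]
force: [-0.5, -0.1, -0.8]
gripper_width: 85.2
grip_force: 0.0
```

Run:
```python
from h import *
s=ctrl.state(); print(np.round(s['qpos'],3),np.round(s['eef_rot'],3).tolist(),s['eef_pos'])
```

```text
[ 0.173  0.171 -0.053  1.348  0.102  2.603] [[0.757, 0.653, -0.019], [0.651, -0.752, 0.1], [0.051, -0.088, -0.995]] [520.74207406 125.36151422 311.28066246]
```

Joint 6 reached its limit and tilted the tool sideways through joint 5. Its opposite limit should undo the tilt, so I'll unwind to it.

Call:
play_rows:
  motion:
    - [0,0,0,0,-0.185]
    - [0,0,0,0,-0.185]
    - [0,0,0,0,-0.185]
    - [0,0,0,0,-0.185]
    - [0,0,0,0,-0.185]
    - [0,0,0,0,-0.185]
    - [0,0,0,0,-0.185]
    - [0,0,0,0,-0.185]

```text
time: 7.05
eef_pos: [520.7, 125.4, 311.2]
eef_rot: [[-0.585, 0.811, -0.019], [0.806, 0.583, 0.1], [0.092, 0.043, -0.995]]
force: [0.5, 0.2, -0.6]
gripper_width: 85.3
grip_force: 0.0
```

Call:
play_rows:
  motion:
    - [0,0,0,0,-0.185]
    - [0,0,0,0,-0.185]
    - [0,0,0,0,-0.185]
    - [0,0,0,0,-0.185]
    - [0,0,0,0,-0.185]
    - [0,0,0,0,-0.185]
    - [0,0,0,0,-0.185]
    - [0,0,0,0,-0.185]

```text
time: 8.05
eef_pos: [520.7, 125.4, 311.2]
eef_rot: [[-0.861, -0.509, -0.019], [-0.508, 0.856, 0.1], [-0.034, 0.096, -0.995]]
force: [-0.8, 0.2, -0.5]
gripper_width: 85.3
grip_force: 0.0
```

Call:
play_rows:
  motion:
    - [0,0,0,0,-0.185]
    - [0,0,0,0,-0.185]
    - [0,0,0,0,-0.185]
    - [0,0,0,0,-0.185]
    - [0,0,0,0,-0.185]
    - [0,0,0,0,-0.185]
    - [0,0,0,0,-0.185]
    - [0,0,0,0,-0.185]

```text
time: 9.05
eef_pos: [520.7, 125.4, 311.2]
eef_rot: [[0.429, -0.903, -0.019], [-0.898, -0.428, 0.1], [-0.099, -0.026, -0.995]]
force: [0.8, -0.5, 0.9]
gripper_width: 85.6
grip_force: 0.0
```

Call:
play_rows:
  motion:
    - [0,0,0,0,-0.185]
    - [0,0,0,0,-0.185]
    - [0,0,0,0,-0.185]
    - [0,0,0,0,-0.185]
    - [0,0,0,0,-0.185]
    - [0,0,0,0,-0.185]
    - [0,0,0,0,-0.185]
    - [0,0,0,0,0]

```text
time: 10.05
eef_pos: [520.7, 125.4, 311.2]
eef_rot: [[0.987, 0.16, -0.019], [0.161, -0.982, 0.1], [-0.003, -0.102, -0.995]]
force: [-0.1, 0.6, 0.3]
gripper_width: 85.4
grip_force: 0.0
```

Run:
```python
from h import *
s=ctrl.state(); print(np.round(s['qpos'],3),np.round(s['eef_rot'],3).tolist(),s['eef_pos'])
```

```text
[ 0.173  0.171 -0.053  1.348  0.102 -3.13 ] [[0.987, 0.16, -0.019], [0.161, -0.982, 0.1], [-0.003, -0.102, -0.995]] [520.69526566 125.36351018 311.19403539]
```

Call:
play_rows:
  motion:
    - [0,0,0.03,0,0]
    - [0,0,0.03,0,0]
    - [0,0,0,0,0]

```text
time: 10.42
eef_pos: [526.4, 91.8, 305.0]
eef_rot: [[0.992, 0.122, -0.013], [0.122, -0.99, 0.077], [-0.003, -0.078, -0.997]]
force: [-1.1, 0.4, 1.1]
gripper_width: 85.5
grip_force: 0.0
```

Run:
```python
from h import *
s=ctrl.state(); print(np.round(s['qpos'],3),np.round(s['eef_rot'],3).tolist(),s['eef_pos'])
```

```text
[ 0.124  0.172 -0.065  1.337  0.078 -3.14 ] [[0.992, 0.122, -0.013], [0.122, -0.99, 0.077], [-0.003, -0.078, -0.997]] [526.36824756  91.76282698 304.97215826]
```

The tilt is shrinking, so I'll continue.

Call:
play_rows:
  motion:
    - [0,0,0.03,0,0]
    - [0,0,0.03,0,0]
    - [0,0,0.03,0,0]
    - [0,0,0.03,0,0]
    - [0,0,0.03,0,0]
    - [0,0,0,0,0]

```text
time: 11.18
eef_pos: [534.4, 14.1, 297.3]
eef_rot: [[1.0, 0.016, -0.004], [0.016, -1.0, 0.015], [-0.003, -0.015, -1.0]]
force: [0.1, -0.5, 0.5]
gripper_width: 85.6
grip_force: 0.0
```

Run:
```python
from h import *
s=ctrl.state(); print(np.round(s['qpos'],4),np.round(s['eef_rot'],3).tolist(),s['eef_pos'])
```

```text
[ 0.0171  0.1742 -0.077   1.323   0.0149 -3.1406] [[1.0, 0.016, -0.004], [0.016, -1.0, 0.015], [-0.003, -0.015, -1.0]] [534.39885494  14.08599819 297.30720615]
```

Call:
play_rows:
  motion:
    - [0,0,0.034,0,0]
    - [0,0,0,0,0]

```text
time: 11.42
eef_pos: [535.1, -3.6, 296.8]
eef_rot: [[1.0, -0.008, -0.004], [-0.008, -1.0, 0.0], [-0.004, -0.0, -1.0]]
force: [-0.2, 0.3, -0.8]
gripper_width: 85.3
grip_force: 0.0
```

Run:
```python
from h import *
s=ctrl.state(); print(np.round(s['qpos'],4),np.round(s['eef_rot'],4).tolist(),s['eef_pos'])
```

```text
[-6.9000e-03  1.7540e-01 -7.6600e-02  1.3223e+00  3.0000e-04 -3.1406e+00] [[1.0, -0.0079, -0.0035], [-0.0079, -1.0, 0.0004], [-0.0035, -0.0003, -1.0]] [535.0903384   -3.57624355 296.8173953 ]
```

Call:
play_rows:
  motion:
    - [0,0,0,0,0.187]
    - [0,0,0,0,0.187]
    - [0,0,0,0,0.187]
    - [0,0,0,0,0.187]
    - [0,0,0,0,0.187]
    - [0,0,0,0,0.187]
    - [0,0,0,0,0.187]
    - [0,0,0,0,0.187]

```text
time: 12.42
eef_pos: [535.1, -2.5, 296.9]
eef_rot: [[0.062, -0.998, -0.003], [-0.998, -0.062, 0.001], [-0.001, 0.003, -1.0]]
force: [-0.6, 0.4, 0.5]
gripper_width: 85.3
grip_force: 0.0
```

Call:
play_rows:
  motion:
    - [0,0,0,0,0.067]
    - [0,-0.04,0.003,0,0]
    - [0,-0.05,0.003,0,0]
    - [0,-0.05,0.003,0.01,0]
    - [0,-0.05,0.003,0.02,0]
    - [0,-0.04,0.003,0.02,0]
    - [0,-0.023,0.001,0.02,0]
    - [0,0,0,0,0]

```text
time: 13.42
eef_pos: [517.1, 251.4, 225.3]
eef_rot: [[0.004, -1.0, -0.007], [-1.0, -0.004, -0.0], [0.0, 0.007, -1.0]]
force: [-0.7, -1.1, 0.0]
gripper_width: 85.5
grip_force: 0.0
```

```bash
cat > look.py <<'E'
from h import *
import sys
s=ctrl.state();im=cam('wrist'); print(np.round(s['qpos'],3),np.round(s['eef_rot'],3).tolist(),s['eef_pos'])
img=im['pixels'][:,:,::-1].copy()
for t,zs in (('lid_knob',(67,81)),('cover_skirt',(21,24))):
  for d in outline_of('wrist',t)[:1]:
    print(t,np.round(d['box']),d['confidence'],d['region'].sum())
    c=max(cv2.findContours(d['region'].astype('uint8'),0,1)[0],key=len)[:,0]
    for z in zs: print(z,fitcircle(im,c[::2],z))
    for x,y in c: img[y,x]=(255,0,255)
cv2.imwrite('pics/'+sys.argv[1],img)
E
python3 look.py w4.png
```

```text
[ 0.451  0.274 -0.114  1.189  0.003 -1.124] [[0.004, -1.0, -0.007], [-1.0, -0.004, -0.0], [0.0, 0.007, -1.0]] [517.12191547 251.3850176  225.33385472]
lid_knob [303. 198. 336. 233.] 0.82 981
67 [516.19329624 251.16386686  13.58073794]
81 [516.26576689 247.98124924  12.94533927]
cover_skirt [253. 139. 386. 268.] 0.67 12602
21 [516.00259177 255.39166723  58.00683198]
24 [516.01729263 254.76228559  57.50518982]
```

View pics/w4.png

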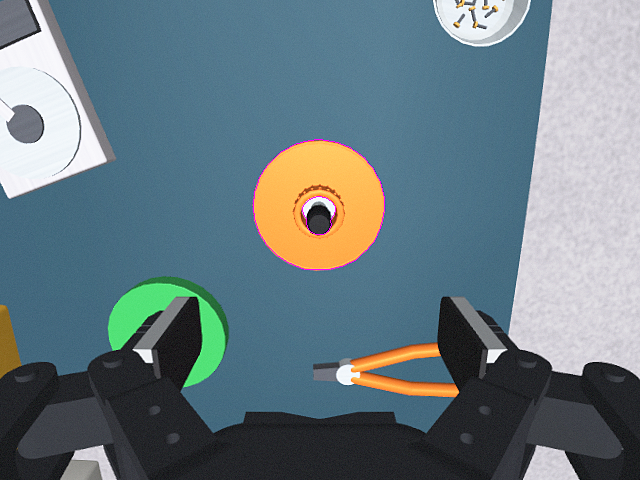

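The knob's black blob is at about (319,220), and the skirt circle is at (319,205) with centre near (516,255). I'll fit the knob as a projected cylinder and cross-check the can with the top camera.

Run:
```python
from h import *
im=cam('wrist')
g=im['pixels'].astype(int).max(2); m=np.zeros_like(g,bool); m[190:245,295:345]=(g<75)[190:245,295:345]
m=cv2.morphologyEx(m.astype('uint8'),cv2.MORPH_OPEN,np.ones((3,3)))
ys,xs=np.nonzero(m); print(xs.min(),xs.max(),ys.min(),ys.max(),m.sum())
a=np.linspace(0,6.28,60)
def mod(x,y):
    P=np.vstack([np.c_[x+10*np.cos(a),y+10*np.sin(a),0*a+z] for z in (53,81)])
    h=cv2.convexHull(proj(im,P).astype(np.float32))
    k=np.zeros_like(m); cv2.fillPoly(k,[np.round(h).astype(int)],1); return k
best=max(((mod(x,y)&m).sum()/(mod(x,y)|m).sum(),x,y) for x in np.arange(510,523,.5) for y in np.arange(246,262,.5)); print('knob iou,x,y',best)
it=cam('top'); d=outline_of('top','can_orange')[0]
h=it['pixels']; c=max(cv2.findContours(d['region'].astype('uint8'),0,1)[0],key=len)[:,0]
print('can top',fitcircle(it,c,88,48),d['box'])
R=48
for ctr in ((556.5,-249.6),(553,-244)): 
    q=proj(it,np.c_[ctr[0]+R*np.cos(a),ctr[1]+R*np.sin(a),0*a+88]); print(ctr,q.min(0),q.max(0))
cv2.imwrite('pics/topcan.png',cv2.resize(h[210:310,380:490,::-1],None,fx=5,fy=5,interpolation=cv2.INTER_CUBIC))
```

```text
309 334 206 235 606
knob iou,x,y (np.float64(0.7911227154046997), np.float64(516.0), np.float64(255.5))
can top [ 554.49750749 -242.00610175   40.        ] [413.6, 241.2, 461.2, 284.6]
(556.5, -249.6) [416.54885956 237.68482378] [463.16303426 284.07284221]
(553, -244) [413.85692177 239.37230423] [460.46748545 285.77441948]
```

View pics/topcan.png

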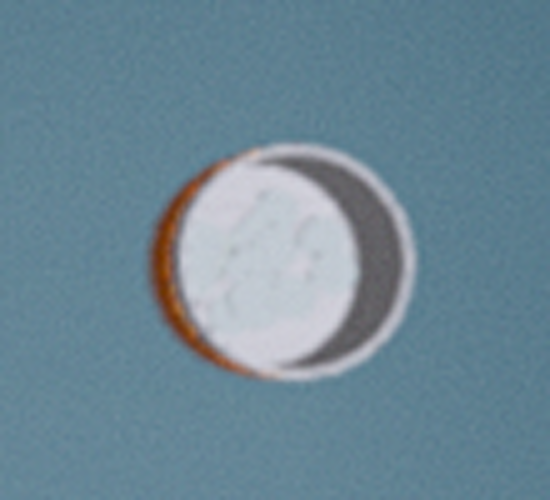

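The top crop shows the rim spanning columns 415.6–462.8 and rows 238.6–286.2, which puts the can at about (555, -249), in agreement with the wrist view. The knob is at about (516, 255.5), so I'll descend on it.

Call:
play_rows:
  motion:
    - [0,-0.004,0.001,0.03,0]
    - [0,0,0,0.03,0]
    - [0,0,0,0.03,0]
    - [0,0,0,0.03,0]
    - [0,0,0,0.02,0]
    - [0,0,0,0.015,0]
    - [0,0,0,0,0]

```text
time: 14.6
eef_pos: [516.6, 253.7, 71.5]
eef_rot: [[0.0, -1.0, -0.005], [-1.0, -0.0, 0.0], [-0.0, 0.005, -1.0]]
force: [-1.1, -0.4, 0.3]
gripper_width: 85.4
grip_force: 0.0
```

Run:
```python
from h import *
im=cam('wrist');s=ctrl.state();print(s['eef_pos'],np.round(s['eef_rot'],3).tolist(),s['force'])
print(proj(im,[[516,255.5,81],[516,255.5,67]]))
save(im,'w5.png')
```

```text
[517.20081043 254.10755511  72.38021234] [[0.001, -1.0, -0.004], [-1.0, -0.001, 0.001], [-0.001, 0.004, -1.0]] [-0.22987042  0.72281956  0.3620869 ]
[[319.6196698  321.42161754]
 [319.45491318 304.71523053]]
```

View pics/w5.png

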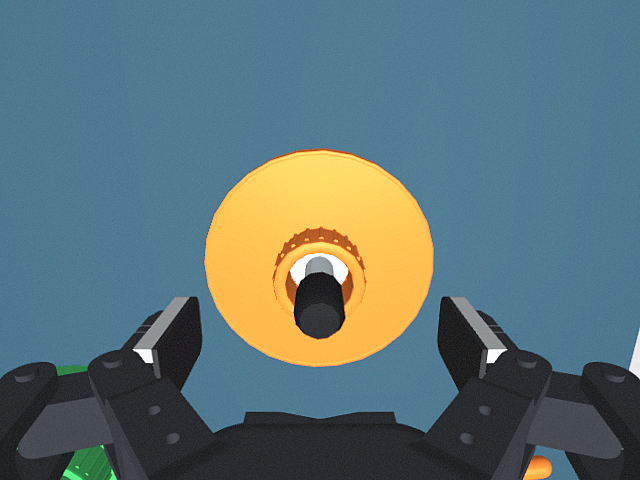

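The knob's top disc is at about (319,318), within about 1 mm of the tool centre. I'll descend the last 20 mm and grip.

Call:
play_rows:
  motion:
    - [0,0,0,0.01,0]
    - [0,0,0,0.01,0]
    - [150,0,0,0,0]
    - [200,0,0,0,0]
    - [255,0,0,0,0]
    - [255,0,0,0,0]
    - [255,0,0,0,0]
    - [255,0,0,0,0]
  newtons: 60

```text
time: 15.65
eef_pos: [516.9, 254.5, 52.6]
eef_rot: [[0.001, -1.0, -0.003], [-1.0, -0.001, 0.001], [-0.001, 0.003, -1.0]]
force: [-2.2, -0.5, 6.3]
gripper_width: 18.0
grip_force: 58.6
```

Call:
play_rows:
  motion:
    - [255,0,0,0,0]
    - [255,0,0,-0.005,0]
    - [255,0,0,-0.01,0]
    - [255,0,0,-0.01,0]
    - [255,0,0,0,0]
    - [255,0,0,0,0]

```text
time: 16.4
eef_pos: [517.0, 254.3, 77.1]
eef_rot: [[0.001, -1.0, -0.004], [-1.0, -0.001, 0.001], [-0.001, 0.004, -1.0]]
force: [-0.6, 0.2, -4.1]
gripper_width: 18.1
grip_force: 58.8
```

Gripped and lifted, with a 4 N load. I'll raise it and carry it over the green can.

Call:
play_rows:
  motion:
    - [255,0,0,-0.02,0]
    - [255,0,0,-0.03,0]
    - [255,0,0,-0.035,0]
    - [255,0,0,-0.035,0]
    - [255,0.01,-0.002,-0.035,0]
    - [255,0.02,-0.003,-0.02,0]
    - [255,0.03,-0.003,-0.015,0]
    - [255,0.04,-0.003,0,0]

```text
time: 17.4
eef_pos: [529.5, 154.0, 268.0]
eef_rot: [[0.002, -1.0, -0.002], [-1.0, -0.002, 0.001], [-0.001, 0.002, -1.0]]
force: [1.4, 0.5, -5.2]
gripper_width: 17.8
grip_force: 59.1
```

Call:
play_rows:
  motion:
    - [255,0.045,-0.004,0,0]
    - [255,0.045,-0.004,0,0]
    - [255,0.045,-0.004,0,0]
    - [255,0.045,-0.003,0,0]
    - [255,0.045,-0.003,0,0]
    - [255,0.045,-0.003,0,0]
    - [255,0.04,-0.003,0,0]
    - [255,0.035,-0.003,0,0]

```text
time: 18.4
eef_pos: [555.8, -192.3, 266.0]
eef_rot: [[0.0, -1.0, -0.004], [-1.0, -0.0, 0.001], [-0.001, 0.004, -1.0]]
force: [1.0, 0.3, -4.5]
gripper_width: 18.1
grip_force: 59.1
```

Call:
play_rows:
  motion:
    - [255,0.025,0,0,0]
    - [255,0.02,0,0,0]
    - [255,0.01,0,-0.0,0]
    - [255,0.003,0,0,0]
    - [255,0,0,0,0]
    - [255,0,0,0,0]

```text
time: 19.15
eef_pos: [556.3, -248.0, 266.7]
eef_rot: [[0.002, -1.0, -0.003], [-1.0, -0.002, 0.001], [-0.001, 0.003, -1.0]]
force: [0.3, 0.3, -3.5]
gripper_width: 18.2
grip_force: 59.1
```

Run:
```python
from h import *
s=ctrl.state();print(s['eef_pos'],np.round(s['eef_rot'],3).tolist(),s['force'],s['gripper_width'])
im=cam('wrist');save(im,'w6.png')
a=np.linspace(0,6.28,60)
```

```text
[ 556.32471652 -247.98305458  266.66942982] [[0.002, -1.0, -0.003], [-1.0, -0.002, 0.001], [-0.001, 0.003, -1.0]] [ 0.26059109  0.30106629 -3.50592292] 18.16499056253934
```

View pics/w6.png

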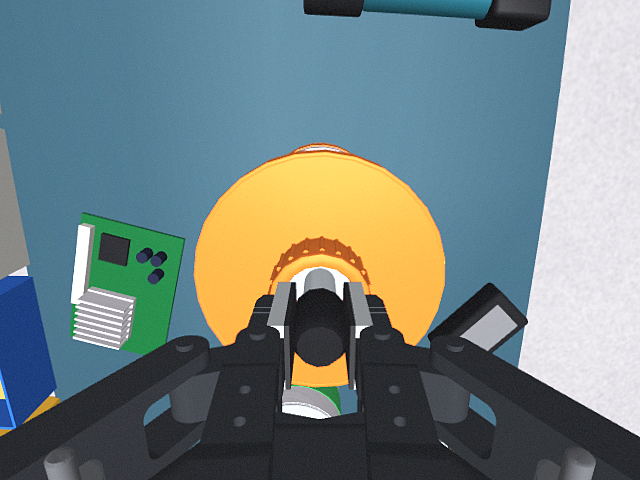

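The can peeks out symmetrically behind the lid at (320,148), so x is aligned. Lowering.

Call:
play_rows:
  motion:
    - [255,0.001,0.001,0.02,0]
    - [255,0,0,0.025,0]
    - [255,0,0,0.025,0]
    - [255,0,0,0.025,0]
    - [255,0,0,0.015,0]
    - [255,0,0,0.008,0]
    - [255,0,0,0,0]
    - [255,0,0,0,0]

```text
time: 20.2
eef_pos: [555.5, -249.9, 149.6]
eef_rot: [[0.001, -1.0, -0.002], [-1.0, -0.001, 0.0], [-0.0, 0.002, -1.0]]
force: [-0.1, -0.2, -4.5]
gripper_width: 17.9
grip_force: 59.1
```

Call:
play_rows:
  motion:
    - [255,0,0,0.004,0]
    - [255,0,0,0.004,0]
    - [255,0,0,0.003,0]
    - [255,0,0,0.002,0]
    - [255,0,0,0,0]
    - [255,0,0,0,0]

```text
time: 20.95
eef_pos: [554.8, -249.7, 135.7]
eef_rot: [[0.001, -1.0, -0.003], [-1.0, -0.001, 0.001], [-0.001, 0.003, -1.0]]
force: [-0.3, 0.7, -4.4]
gripper_width: 17.8
grip_force: 59.1
```

Call:
play_rows:
  motion:
    - [255,0,0,0.002,0]
    - [255,0,0,0.002,0]
    - [255,0,0,0.002,0]
    - [255,0,0,0,0]

```text
time: 21.45
eef_pos: [554.6, -249.6, 129.3]
eef_rot: [[0.001, -1.0, -0.004], [-1.0, -0.001, 0.001], [-0.001, 0.004, -1.0]]
force: [-0.2, 0.7, -4.5]
gripper_width: 18.0
grip_force: 59.1
```

Call:
play_rows:
  motion:
    - [255,0,0,0.0015,0]
    - [255,0,0,0.0015,0]
    - [255,0,0,0.001,0]
    - [255,0,0,0,0]

```text
time: 21.95
eef_pos: [554.6, -249.6, 125.5]
eef_rot: [[0.001, -1.0, -0.004], [-1.0, -0.001, 0.001], [-0.001, 0.004, -1.0]]
force: [-0.2, 0.2, -3.9]
gripper_width: 17.9
grip_force: 59.1
```

Call:
play_rows:
  motion:
    - [255,0,0,0.001,0]
    - [255,0,0,0.001,0]
    - [255,0,0,0,0]
    - [255,0,0,0,0]

```text
time: 22.45
eef_pos: [554.7, -249.7, 123.8]
eef_rot: [[0.001, -1.0, -0.003], [-1.0, -0.001, 0.001], [-0.001, 0.003, -1.0]]
force: [-2.1, 0.6, -1.6]
gripper_width: 18.1
grip_force: 59.4
```

Call:
play_rows:
  motion:
    - [255,0,0,0.001,0]
    - [255,0,0,0,0]
    - [255,0,0,0,0]

```text
time: 22.82
eef_pos: [554.7, -249.7, 123.7]
eef_rot: [[0.001, -1.0, -0.003], [-1.0, -0.001, 0.0], [-0.0, 0.003, -1.0]]
force: [-4.5, 1.2, 6.5]
gripper_width: 17.7
grip_force: 60.3
```

It is home at TCP 123.7 (123.5 expected), with the contact force turning positive. Release, rise and look.

Call:
play_rows:
  motion:
    - [200,0,0,0,0]
    - [140,0,0,0,0]
    - [80,0,0,0,0]
    - [40,0,0,0,0]
    - [0,0,0,0,0]
    - [0,0,0,0,0]
    - [0,0,0,-0.01,0]
    - [0,0,0,0,0]

```text
time: 23.82
eef_pos: [555.6, -250.0, 133.9]
eef_rot: [[0.001, -1.0, -0.002], [-1.0, -0.001, -0.0], [0.0, 0.002, -1.0]]
force: [0.4, -0.4, 0.1]
gripper_width: 85.6
grip_force: 0.0
```

Run:
```python
from h import *
s=ctrl.state();print(s['eef_pos'],s['force'],s['gripper_width'])
im=cam('wrist')
a=np.linspace(0,6.28,90); img=im['pixels'][:,:,::-1].copy()
x,y=s['eef_pos'][:2]
for r,z in ((10,152),(21,119),(58,95)):
    q=proj(im,np.c_[x+r*np.cos(a),y+r*np.sin(a),0*a+z]); cv2.polylines(img,[np.round(q).astype(int)],True,(255,0,255),1)
cv2.imwrite('pics/w7.png',img)
```

```text
[ 555.57626862 -249.99041345  133.8529239 ] [ 0.38082486 -0.42125389  0.06916018] 85.57671562318308
```

View pics/w7.png

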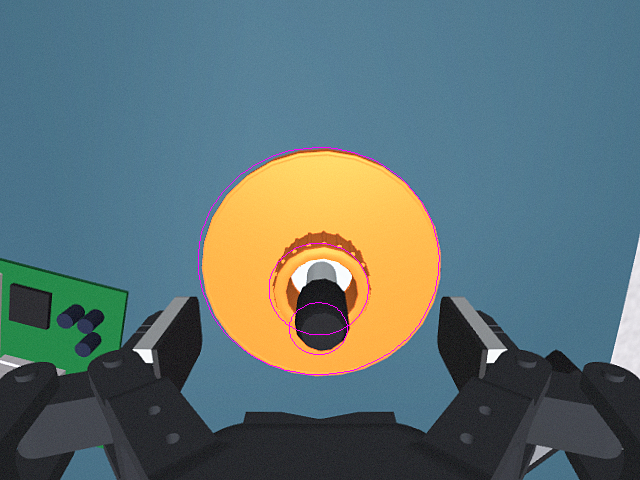

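The lids sit level. The cover and knob are within about 1–2 mm of the tool axis, with the knob at (322,325) against a predicted (319,328). I'll make a small correction, descend to the collar and grip it.

Call:
play_rows:
  motion:
    - [0,0.001,0.001,0.01,0]
    - [0,0,0,0.01,0]
    - [0,0,0,0.008,0]
    - [0,0,0,0.006,0]
    - [0,0,0,0,0]
    - [0,0,0,0,0]
  newtons: 40

```text
time: 24.62
eef_pos: [553.8, -250.7, 98.8]
eef_rot: [[0.001, -1.0, -0.003], [-1.0, -0.001, 0.001], [-0.001, 0.003, -1.0]]
force: [-0.9, 0.8, 1.2]
gripper_width: 85.5
grip_force: 0.0
```

Call:
play_rows:
  motion:
    - [60,0,0,0,0]
    - [90,0,0,0,0]
    - [110,0,0,0,0]
    - [120,0,0,0,0]
    - [130,0,0,0,0]
    - [140,0,0,0,0]
    - [150,0,0,0,0]
    - [160,0,0,0,0]

```text
time: 25.62
eef_pos: [554.0, -250.7, 99.0]
eef_rot: [[0.001, -1.0, -0.003], [-1.0, -0.001, 0.0], [-0.0, 0.003, -1.0]]
force: [0.2, 0.2, 5.1]
gripper_width: 40.3
grip_force: 40.9
```

The collar is gripped with almost no side force. I'll lift slowly at first.

Call:
play_rows:
  motion:
    - [200,0,0,-0.001,0]
    - [200,0,0,-0.002,0]
    - [200,0,0,-0.003,0]
    - [200,0,0,-0.005,0]
    - [200,0,0,-0.005,0]
    - [200,0,0,0,0]
    - [200,0,0,0,0]

```text
time: 26.5
eef_pos: [553.7, -250.6, 114.6]
eef_rot: [[0.001, -1.0, -0.004], [-1.0, -0.001, 0.001], [-0.001, 0.004, -1.0]]
force: [0.3, -0.5, -0.7]
gripper_width: 40.1
grip_force: 40.4
```

Run:
```python
from h import *
s=ctrl.state();print(s['eef_pos'],s['force'],s['gripper_width'])
im=cam('scene');print([np.round(d['box']) for d in find_in('scene','can_orange')[:1]])
cv2.imwrite('pics/s8.png',cv2.resize(im['pixels'][120:280,160:340,::-1],None,fx=4,fy=3.7,interpolation=cv2.INTER_CUBIC)[:590])
```

```text
[ 553.67453055 -250.60659104  114.57528632] [ 0.32652921 -0.54734784 -0.66172673] 40.11771703854856
[array([230., 219., 261., 245.])]
```

View pics/s8.png

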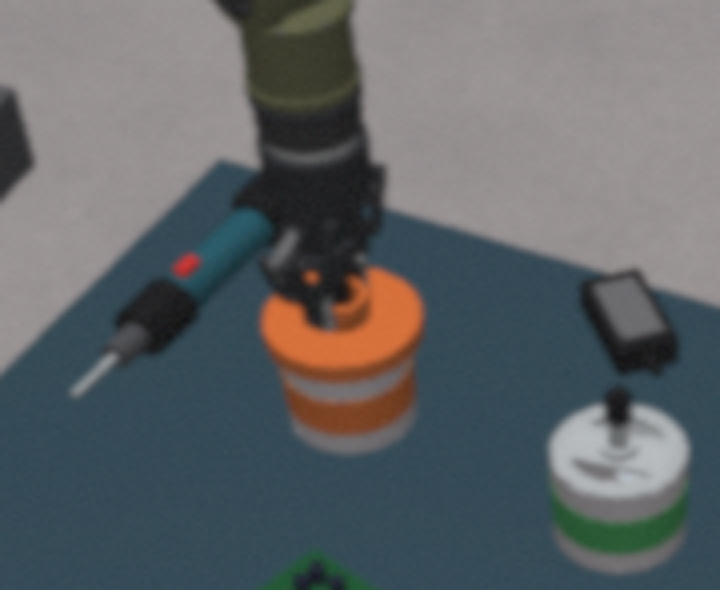

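The cover has risen level and the can is upright. The load is about 1 N, which is the cover alone. Lift on, clear of the knob.

Call:
play_rows:
  motion:
    - [200,0,0,-0.01,0]
    - [200,0,0,-0.015,0]
    - [200,0,0,-0.02,0]
    - [200,0,0,-0.02,0]
    - [200,0,0,-0.02,0]
    - [200,0,0,-0.015,0]
    - [200,0,0,-0.01,0]
    - [200,0,0,0,0]

```text
time: 27.6
eef_pos: [554.5, -250.9, 225.4]
eef_rot: [[0.001, -1.0, -0.002], [-1.0, -0.001, 0.0], [-0.0, 0.002, -1.0]]
force: [0.3, 0.1, -1.8]
gripper_width: 40.0
grip_force: 40.5
```

Call:
play_rows:
  motion:
    - [200,0,0,0,0]
    - [200,0,0,0,0]
    - [200,0,0,0,0]
    - [200,0,0,0,0]

```text
time: 28.1
eef_pos: [554.0, -250.7, 224.3]
eef_rot: [[0.001, -1.0, -0.004], [-1.0, -0.001, 0.001], [-0.001, 0.004, -1.0]]
force: [-1.1, 0.3, -1.7]
gripper_width: 40.3
grip_force: 40.5
```

Run:
```python
from h import *
s=ctrl.state();print(s['eef_pos'],s['force'],s['gripper_width'],np.abs(s['joint_vel']).max())
im=cam('scene')
cv2.imwrite('pics/s9.png',cv2.resize(im['pixels'][120:280,160:340,::-1],None,fx=4,fy=3.7,interpolation=cv2.INTER_CUBIC)[:590])
```

```text
[ 553.9547273  -250.66500373  224.29930741] [-1.06711786  0.32375748 -1.66043733] 40.26578486676088 0.002323249751043978
```

View pics/s9.png

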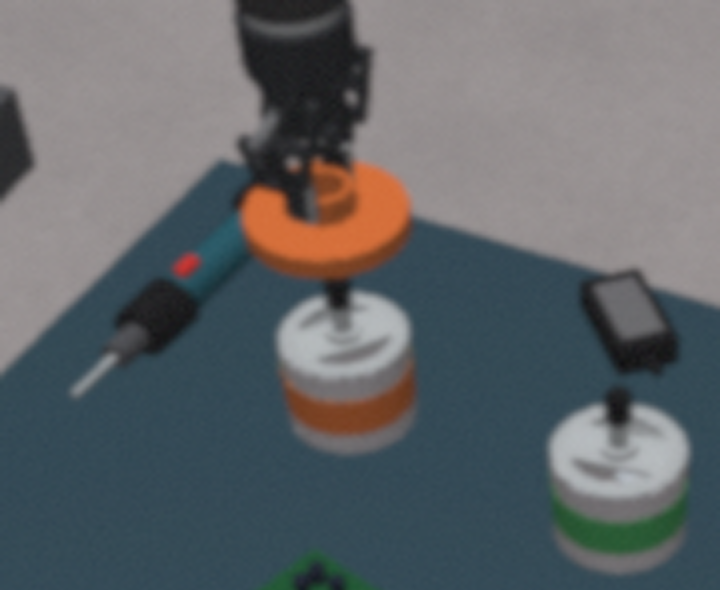

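The picture shows the cover held level at about (325,215). The inner lid is seated flat on the orange can at (345,340), with its knob clear below the skirt. Handing in.

```bash
python3 -c "
from cell import ctrl
print(ctrl.close_job())"
```

```text
the job is handed in; nothing more can be done
None
```

The job is handed in: the inner lid is home in the orange can, and the gripper holds the orange cover level above it, raised about 125 mm (75 mm brings its skirt level with the knob's top).

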